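Feed a cutter rack past a sprung stop gate

ROBOT

A 7-joint arm with a two-finger parallel gripper is mounted at the origin on the work surface. World frame = base frame: x ahead of the robot, y to its left, z up, the work surface at z = 0. Lengths are in m, angles in rad, forces in N, time in s.
With the tool pointing down it reaches from about 0.425 to 0.95 m from the base axis. Payload 4.7 kg.
Tool frame: the origin (TCP) lies between the finger pads; the fingertips stand robot.tip_extent ahead of it and the grasp point (between the pads) lies 8 mm behind it (robot.tip_extent is the distance from the TCP to the fingertips, in m); z points along the fingers, y is the direction in which the jaws open and shut (so a half turn about z gives the same grasp; the last joint's range is limited). The gripper opens to 85 mm and grips with 20 to 120 N. Pads are 22 mm wide; open, the fingers measure 114 mm over their backs; the gripper's body (76 mm by 85 mm) begins 54 mm behind the grasp point. The pads swing forward as they close: fully open they stand 13 mm farther back than shut.
Start: joints at [-1.356, 0.469, -0.049, 1.532, 0.024, 1.141, -0.082], TCP at [0.163, 0.655, 0.242] pointing down, gripper open.
Joint ranges: [-2.59, 2.59], [-0.33, 1.99], [-1.39, 1.29], [0.1, 2.45], [-1.04, 4.18], [0.21, 1.99], [-2.66, 2.66]. Speed limits (rad/s): [2.57, 2.57, 3.14, 3.14, 3.14, 3.14, 3.14].

INTERFACE

Orientations are given as a unit quaternion [w, x, y, z].
In Python, from cell import robot gives the robot as it stands.
- The arm moves only by the tool step_arm, never from a script. Its argument "rows" is a list of rows, each an object of numbers: "x", "y", "z": the shift along the tool's x, y, z as a fraction of full scale; "wx", "wy", "wz": the turn, a rotation vector about the tool's x, y, z as a fraction of full scale. A call has 1 to 20 rows; each row is the pose to reach, as a shift and turn from the pose commanded when the call began, along the tool's axes at that moment; what a row does not reach only later rows make up. Full scale, the value 1, is 800 mm for a shift and 45 degrees for a turn. A row lasts 1/8 s, in which the tool goes at most 62.5 mm and 10.7 degrees, less where a joint would pass 70% of its speed; a pose out of reach is approached as far as the arm can. A call with a number of a shift or a turn outside -1 to 1 is refused whole. A call with a gripper value outside its range is refused whole. "jaw" is the opening, from -1 (shut) to 1 (fully open), set as the call begins (left out, the last holds). The fingers move at their own pace and stop on an object; the grip force is fixed at half the most. Time passes only in rows, so rows that repeat a pose let the fingers close. It gives the time, the measured TCP pose, the force and the opening at its end, in the units of the state.
- robot.get_state(): the state, without advancing time (a new reading comes with each control period).
- robot.read_camera(name): name is "scene" or "side" or "wrist"; returns a dict with "image" (400x640x3 uint8, blue, green, red), "depth" (400x640 float32, m along the optical axis (not along the pixel's ray), 0 where there is no reading), "mtx" (3x3 intrinsics, pixels), "dist_coeffs" ([k1, k2, p1, p2, k3] as OpenCV has them; the pictures are not rectified), "R" (3x3) and "t" (3): a world point X has camera coordinates R X + t. Camera axes: x right, y down, z forward; pixel columns grow to the right and rows downward; lengths in m; the calibration is good to about 2 mm. A picture is of the moment at which its call begins.
- robot.sign_off(): hands the job in, once; it reports no verdict.
The state is a dict: "t": time; "joints": joint angles; "joint_velocities": joint speeds; "joint_torque": joint torques, N m; "ee_pos": TCP position; "tool_rot": TCP orientation; "contact_force": force on the tool from outside, world axes, zero at the start; "ft_torque": the same for the moment, N m; "gripper_width": finger opening in m.
Only numpy, scipy, OpenCV 4.12 (cv2) and the standard library are available. Lean on these libraries where they do the work, as an engineer would, in place of code of your own. Each camera call takes 0.05 s, during which the arm holds its last target.

TASK

Swing the sprung stop gate of the feed chute open by pressing its long paddle outward with one fingertip, and keep it held open there while the same hand pushes the wooden cutter rack along the chute until the whole rack is past the gate; then let go so that the gate drops shut behind the rack. Push only: the rack is not to be lifted or tipped, it stays flat in the chute, and the gate must not touch it, neither rammed by the rack nor dropped onto it. Leave the other things on the bench where they are.

Things in the scene. Friction and masses are not known exactly. Their poses are not given: they have to be found in the camera images.
- chute: Fixed aluminium feed chute, 172 x 490 mm. Origin on the bench (z=0), mid channel, at the gate line. +y = direction of travel, +x across, away from the paddle. Channel x=-36 to 36 mm, y=-265 to 215, floor 6 mm above bench, end stop at y=215. Side rails 5 mm thick, tops 18 mm above bench, one 24 mm gap for the blade. 6 mm high ledge at x=41 to 110. Yaw within 0.3 rad.
- gate (a joint): Gate angle, rad: 0 = shut (start), grows as it opens, stop at 1.4; clear of the rack from 1.15. Blade and paddle are one rigid part that swings about the hinge. A spring shuts it (0.11 Nm shut, 0.17 Nm open, about 5 N at the finger) as soon as it is released.
- gate_hinge (a point): Hinge line of the gate, at the gate line: runs along the chute's y at chute x=-52 mm, 14 mm above the bench. Bearing blocks 22 mm high at y=-236 and 81.
- blade_tip (a point): Free end of the blade, a steel bar 8 mm thick along y (y=-4 to 4) and 14 mm high. Shut, it reaches from the hinge over half the channel to x=4 mm, 20 to 34 mm above the bench, and stops the rack. Opening, it swings up and away: open it stands at x=-67 to -38, up to 72 mm above the bench.
- paddle_edge (a point): Mid-length of the paddle's rounded upper edge (8 mm thick). Paddle: 4 mm plate up from the hinge, chute y=-230 to 75 mm, edge 52 mm from the hinge. Shut: nearly upright, leaning 7 deg to the channel (edge x=-46, z=66). Pushed to chute -x from the channel side it lies down like a flap, 28 deg above level at 1.2 rad. Press it anywhere; a finger can slide along it.
- rack: Loose wooden cutter rack: block 66 mm (x) by 100 mm (y, along the chute) by 36 mm high with six steel cutters standing 18 mm out of its top; 0.3 to 0.65 kg. Lies in the chute before the gate (centre at chute y=-125 to -75 mm), lined up with it. Origin: centre of its underside, on the channel floor.
- rack_rear (a point): Centre of the rack's rear (-y) face, the face to push. A fingertip 20 to 32 mm above the bench pushes here while the other, pressing the paddle with its outer face at chute x=-84 to -94 mm (inner face beyond -68), holds the gate open and passes outside the blade. 18 mm above its underside, 50 mm behind its centre.
- oil_can: Bystander: grey can, 44 mm diameter, 85 mm high, on the bench near the far end of the paddle; origin at centre of underside.
- jar: Bystander: clear jar 40 mm diameter, 55 mm high, on the chute's ledge; origin at centre of underside.
- collar: Bystander: steel collar 38 mm diameter, 24 mm high, on the ledge; origin at centre of underside.
- spacer: Bystander: stepped brass spacer 34 mm diameter, 40 mm high, on the ledge; origin at centre of underside.
- wrench: Bystander: wrench lying flat beside the chute's end.
- cup: Bystander: steel cup 70 mm diameter, 85 mm high, beside the chute's end.
- bolt_tray: Bystander: grey open tray 120 x 160 x 45 mm, beside the chute's end.
Mind the look-alikes: they are no part of the job. What is shaped like the rack but red is not meant.

How it is judged:
On the way, in this order (a step that is already met when the one before it is completed fails the run):
1. the gate is held open by a finger while the rack is still ahead of it (value of joint gate above 1 rad and contact force between the fingers and gate above 0.3 N and y of rack in the frame of chute below -0.054 m), for 0.2 s.
2. the rack is half-way past the gate, which a finger still holds open (value of joint gate above 1 rad and contact force between the fingers and gate above 0.3 N and y of rack in the frame of chute between -0.02 and 0.045 m), for 0.1 s.
At the end, for the whole second after the job is handed in: The rack lies flat and at rest in the chute (within 12 mm of the channel's centre line), its rear face at least 8 mm past the gate line, and the gate is shut behind it (below 0.08 rad) (y of rack in the frame of chute above 0.058 m and x of rack in the frame of chute between -0.012 and 0.012 m and value of joint gate below 0.08 rad and height (world z) of rack between 0.002 and 0.012 m and angle between rack's own z axis and vertical below 0.08 rad and angle between the y axis of rack and the y axis of chute, either way round below 0.2 rad and linear speed of rack below 0.01 m/s); the robot touches nothing.
It fails at once if the gate touches the rack (more than 1.5 N) (contact force between gate and rack above 1.5 N).
It fails at once if the rack is lifted more than 10 mm or tipped (height (world z) of rack above 0.016 m or angle between rack's own z axis and vertical above 0.2 rad).
It fails at once if a bystander is moved more than 20 mm (distance of any of oil_can, jar, collar, spacer, wrench, cup, bolt_tray from where it was at the start of the episode above 0.02 m).
It also fails if it takes over 42 s, if anything falls off the work surface, if the arm or the gripper's body presses on something with over 40 N, if the wrist force passes 120 N, or if a joint passes its speed limit or range.

## Working session

There is one attempt and no reset: what is moved stays moved. The work goes in short steps, Python scripts to look and compute and a tool call to move; the robot and the scene stay as the last step left them, time stands still between calls to the robot, and variables do not carry over. Pictures are saved under pics/ and viewed, and the job is handed in when it is done.

Besides the shell and the picture viewer there is one more tool, called as a command line: name --argument value ..., lists and objects as JSON in quotes. step_arm: Moves the arm, as the interface text tells. Shift numbers are shares of 800 mm and turn numbers shares of 45 degrees, none past 1 either way. Its arguments: {"type":"object","properties":{"rows":{"type":"array"},"jaw":{"type":"number"}},"required":["rows"]}

```bash
ls; mkdir -p pics; python3 - <<'E'
from cell import robot
import cv2
s=robot.get_state(); print({k:(v) for k,v in s.items()}); print(robot.tip_extent)
for n in ["scene","side","wrist"]:
    c=robot.read_camera(n); cv2.imwrite(f"pics/{n}0.png",c["image"]); print(n,c["mtx"],c["dist_coeffs"],c["R"],c["t"])
E
```

```text
pics
{'t': 0.0, 'joints': array([-1.35592535,  0.46945781, -0.04860466,  1.53372102,  0.024078  ,
        1.14097357, -0.08230272]), 'joint_velocities': array([ 4.22271308e-05, -1.18110048e-03,  1.20034449e-03, -7.13479113e-04,
        1.79697705e-03, -3.90872942e-04, -1.17241871e-03]), 'joint_torque': array([-9.20073653e-04, -5.10287082e+01, -4.72612283e-02, -2.37711167e+01,
        1.07448560e-02,  7.41278578e-03,  2.73191773e-05]), 'ee_pos': array([0.16276063, 0.65449559, 0.2412389 ]), 'tool_rot': array([-9.61283575e-05,  1.21569474e-01,  9.92582434e-01, -9.82871307e-04]), 'contact_force': array([-0.77167783,  0.43539697,  0.25437505]), 'ft_torque': array([-0.00793019, -0.06417026,  0.00528646]), 'gripper_width': 0.08566598532401377}
0.011
scene [[428.74881555   0.         318.43643454]
 [  0.         428.74881555 196.46909618]
 [  0.           0.           1.        ]] [-0.0345268  0.         0.         0.         0.       ] [[-0.39826002  0.91704738 -0.02032397]
 [ 0.47396507  0.18676502 -0.86050911]
 [-0.78533182 -0.35233923 -0.50902947]] [ 0.25727654 -0.20829321  1.78725096]
side [[501.85680797   0.         316.61894001]
 [  0.         501.85680797 195.75424772]
 [  0.           0.           1.        ]] [-0.04240884  0.          0.          0.          0.        ] [[ 0.86190906 -0.50681654  0.01580377]
 [-0.25231841 -0.45571882 -0.85361337]
 [ 0.43982745  0.73174951 -0.52066732]] [-0.53861483  0.18817024  1.10258889]
wrist [[355.21689816   0.         317.7218784 ]
 [  0.         355.21689816 196.19270692]
 [  0.           0.           1.        ]] [-0.01518796  0.          0.          0.          0.        ] [[ 0.24227745  0.97020476 -0.00208908]
 [ 0.91814293 -0.22857974  0.32367402]
 [ 0.31355255 -0.08033699 -0.94616635]] [-0.67534717 -0.04115364  0.38127057]
```

View pics/scene0.png

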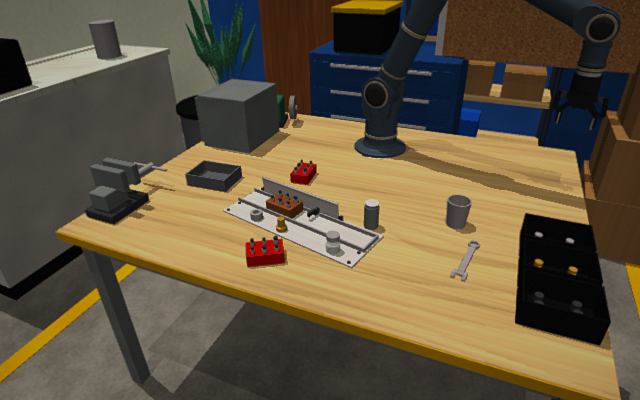

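View pics/side0.png

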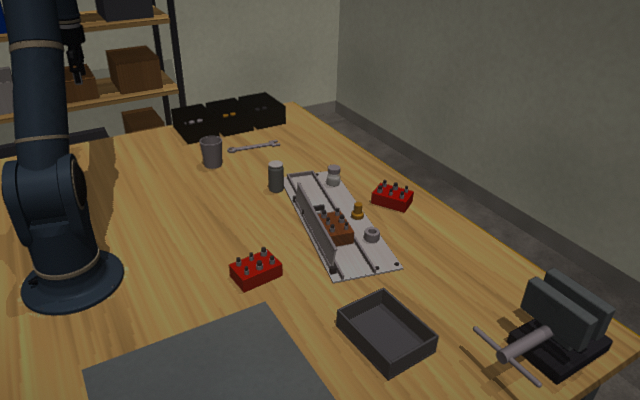

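View pics/wrist0.png

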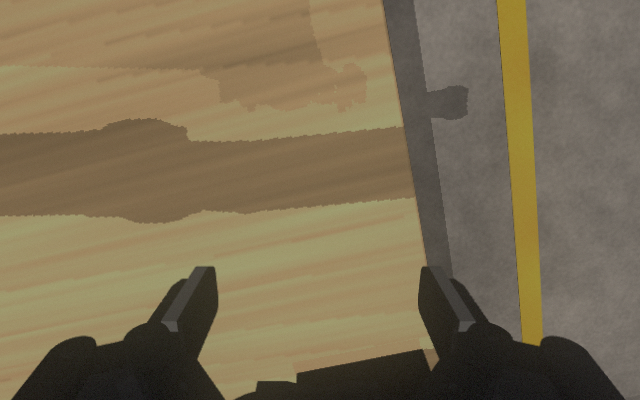

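The wanted rack is the brown block in the chute, at scene (285,204) and side (336,226). The look-alikes are red: scene (303,171) and (265,250), side (256,268) and (392,194). I'll check this in a close crop.

```bash
cat > h.py <<'E'
from cell import robot
import cv2, numpy as np
def ray(c,px):
    p=cv2.undistortPoints(np.array([[px]],float),c["mtx"],c["dist_coeffs"])[0,0]
    d=c["R"].T@np.array([p[0],p[1],1.]); o=-c["R"].T@c["t"]; return o,d
def onz(c,px,z):
    o,d=ray(c,px); return o+d*(z-o[2])/d[2]
def cloud(c):
    h,w=c["depth"].shape; u,v=np.meshgrid(np.arange(w),np.arange(h))
    p=cv2.undistortPoints(np.stack([u,v],-1).reshape(-1,1,2).astype(float),c["mtx"],c["dist_coeffs"]).reshape(h,w,2)
    z=c["depth"]; P=np.dstack([p*z[...,None],z]); return (P-c["t"])@c["R"]
def proj(c,X):
    r,_=cv2.Rodrigues(c["R"]); return cv2.projectPoints(np.array(X,float).reshape(-1,1,3),r,c["t"],c["mtx"],c["dist_coeffs"])[0][:,0]
def chute(o,yaw,P):
    P=np.atleast_2d(np.array(P,float)); c,s=np.cos(yaw),np.sin(yaw)
    return P@np.array([[c,s,0],[-s,c,0],[0,0,1]])+np.array([o[0],o[1],0])
E
python3 - <<'E'
from h import *
a=robot.read_camera("scene");b=robot.read_camera("side")
cv2.imwrite("pics/s1.png",cv2.resize(a["image"][165:275,210:400],None,fx=4,fy=4,interpolation=2))
cv2.imwrite("pics/d1.png",cv2.resize(b["image"][150:290,260:420],None,fx=4,fy=4,interpolation=2))
E
```

```text
(no output)
```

View pics/s1.png

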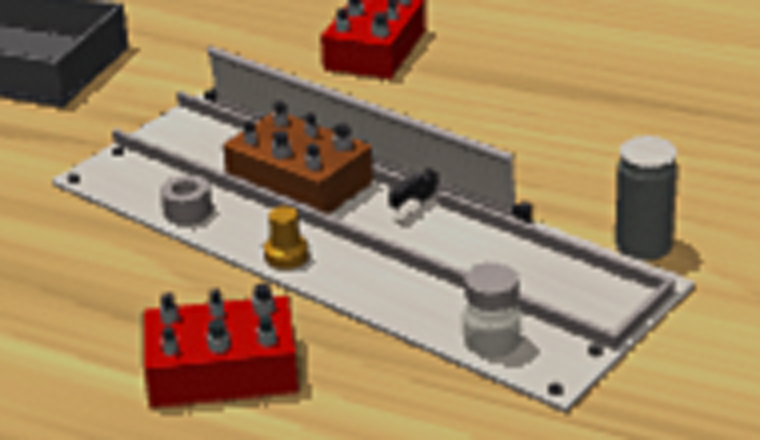

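View pics/d1.png

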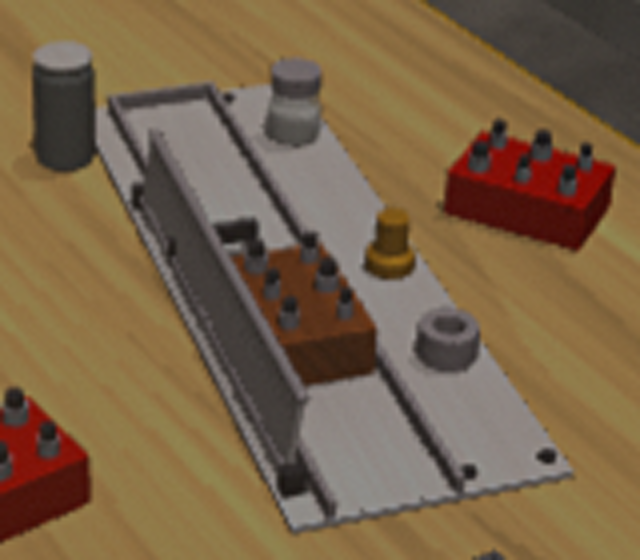

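The crop confirms the brown block at scene (285,204), sitting in the chute behind the shut blade. Next I'll locate the chute from the corners of its base plate.

```bash
python3 - <<'E'
from h import *
a=robot.read_camera("scene");b=robot.read_camera("side")
S=lambda x,y:(210-.375+x/4,165-.375+y/4)
D=lambda x,y:(260-.375+x/4,150-.375+y/4)
for n,c,p in [("nearleft -y,+x",a,S(52,182)),("+y,+x",a,S(570,410)),("+y,-x",a,S(693,287)),("-y,+x",b,D(573,477)),("-y,-x",b,D(293,532))]:
    print(n,onz(c,p,.006).round(4))
# fit white/gray plate: by depth height
P=cloud(a); 
m=np.zeros(P.shape[:2],bool); m[165:275,210:400]=1
hsv=cv2.cvtColor(a["image"],cv2.COLOR_BGR2HSV)
k=m&(hsv[...,1]<60)&(hsv[...,2]>120)&(abs(P[...,2]-.006)<.01)
print(k.sum(), np.median(P[k][:,2]))
r=cv2.minAreaRect(P[k][:,:2].astype(np.float32)*1000); print(r, cv2.boxPoints(r))
# brown rack top
for c,n in ((a,'scene'),(b,'side')):
    P=cloud(c);h=cv2.cvtColor(c["image"],cv2.COLOR_BGR2HSV)
    k=(h[...,0]>4)&(h[...,0]<14)&(h[...,1]>120)&(abs(P[...,0]-.6)<.3)&(P[...,2]>.038)&(P[...,2]<.046)&(abs(P[...,1])<.3)
    print(n,k.sum(),P[k].mean(0) if k.any() else 0, np.median(P[k],0))
    if k.sum()>10:
        r=cv2.minAreaRect(P[k][:,:2].astype(np.float32)*1000);print(r)
E
```

```text
nearleft -y,+x [ 0.6704 -0.3241  0.006 ]
+y,+x [0.779  0.1538 0.006 ]
+y,-x [0.6177 0.19   0.006 ]
-y,+x [ 0.6594 -0.331   0.006 ]
-y,-x [ 0.4947 -0.2919  0.006 ]
3023 0.005546813751753153
((638.76806640625, -71.63604736328125), (497.33673095703125, 175.3103790283203), 77.13015747070312) [[ 497.92722 -294.53345]
 [ 668.8336  -333.58157]
 [ 779.6089   151.26135]
 [ 608.7025   190.30948]]
scene 261 [ 0.60536897 -0.13325558  0.04152298] [ 0.60539587 -0.13143173  0.04153362]
((690.099853515625, -158.26669311523438), (101.7342300415039, 252.78765869140625), 77.0001449584961)
side 378 [ 0.59020109 -0.15007317  0.0416216 ] [ 0.59259048 -0.15364301  0.04151645]
((473.7375183105469, -124.74122619628906), (107.26600646972656, 307.7311096191406), 82.8013916015625)
```

step_arm --rows '[{"x":-0.59,"y":-0.25,"wz":0.98},{"x":-0.59,"y":-0.25,"wz":0.98},{"x":-0.59,"y":-0.25,"wz":0.98},{"x":-0.59,"y":-0.25,"wz":0.98},{"x":-0.59,"y":-0.25,"wz":0.98},{"x":-0.59,"y":-0.25,"wz":0.98},{"x":-0.59,"y":-0.25,"wz":0.98},{"x":-0.59,"y":-0.25,"wz":0.98},{"x":-0.59,"y":-0.25,"wz":0.98},{"x":-0.59,"y":-0.25,"wz":0.98}]'

```text
invalid input at $.rows[0]: expected keys x, y, z, wx, wy, wz
```

```bash
cat >> h.py <<'E'
from scipy.spatial.transform import Rotation as Ro
def cmd(target,az_y=None):
    "world TCP target, desired azimuth of tool y (tool straight down) -> row"
    s=robot.get_state(); q=s["tool_rot"]; R=Ro.from_quat([q[1],q[2],q[3],q[0]]).as_matrix()
    d=R.T@(np.array(target)-s["ee_pos"])/.8
    w=np.zeros(3)
    if az_y is not None:
        y=np.array([np.cos(az_y),np.sin(az_y),0]); z=np.array([0,0,-1.]); G=np.column_stack([np.cross(y,z),y,z])
        w=Ro.from_matrix(R.T@G).as_rotvec()/np.radians(45)
    print("pos",s["ee_pos"].round(4),"t",s["t"],"d",d.round(4),"w",w.round(4))
E
python3 - <<'E'
from h import *
print(robot.get_state()["joints"].round(2))
cmd([0.575,-0.215,0.30],-.2247)
E
```

```text
[-1.36  0.47 -0.05  1.53  0.02  1.14 -0.08]
pos [0.1629 0.655  0.2421] t 0.35 d [-0.7625 -0.9309 -0.0721] w [-4.0000e-04  3.0000e-04  1.9757e+00]
```

step_arm --rows '[{"x":-0.59,"y":-0.25,"z":0,"wx":0,"wy":0,"wz":0.98},{"x":-0.59,"y":-0.25,"z":0,"wx":0,"wy":0,"wz":0.98},{"x":-0.59,"y":-0.25,"z":0,"wx":0,"wy":0,"wz":0.98},{"x":-0.59,"y":-0.25,"z":0,"wx":0,"wy":0,"wz":0.98},{"x":-0.59,"y":-0.25,"z":0,"wx":0,"wy":0,"wz":0.98},{"x":-0.59,"y":-0.25,"z":0,"wx":0,"wy":0,"wz":0.98},{"x":-0.59,"y":-0.25,"z":0,"wx":0,"wy":0,"wz":0.98},{"x":-0.59,"y":-0.25,"z":0,"wx":0,"wy":0,"wz":0.98},{"x":-0.59,"y":-0.25,"z":0,"wx":0,"wy":0,"wz":0.98},{"x":-0.59,"y":-0.25,"z":0,"wx":0,"wy":0,"wz":0.98}]'

```text
t: 1.6
ee_pos: [0.5731, 0.3463, 0.2421]
tool_rot: [-0.0, 0.486, 0.874, -0.0]
contact_force: [0.2, 0.1, 0.0]
gripper_width: 0.0853
```

```bash
python3 - <<'E'
from h import *
print(robot.get_state()["joints"].round(2))
cmd([0.575,-0.215,0.30],-.2247)
E
```

```text
[-0.78  0.46  0.25  1.56 -0.12  1.13  0.05]
pos [0.5731 0.3463 0.2421] t 1.6 d [-0.5975 -0.368  -0.0724] w [-6.000e-04 -1.000e-04  9.932e-01]
```

step_arm --rows '[{"x":-0.598,"y":-0.368,"z":-0.072,"wx":0,"wy":0,"wz":0.993},{"x":-0.598,"y":-0.368,"z":-0.072,"wx":0,"wy":0,"wz":0.993},{"x":-0.598,"y":-0.368,"z":-0.072,"wx":0,"wy":0,"wz":0.993},{"x":-0.598,"y":-0.368,"z":-0.072,"wx":0,"wy":0,"wz":0.993},{"x":-0.598,"y":-0.368,"z":-0.072,"wx":0,"wy":0,"wz":0.993},{"x":-0.598,"y":-0.368,"z":-0.072,"wx":0,"wy":0,"wz":0.993},{"x":-0.598,"y":-0.368,"z":-0.072,"wx":0,"wy":0,"wz":0.993},{"x":-0.598,"y":-0.368,"z":-0.072,"wx":0,"wy":0,"wz":0.993},{"x":-0.598,"y":-0.368,"z":-0.072,"wx":0,"wy":0,"wz":0.993},{"x":-0.598,"y":-0.368,"z":-0.072,"wx":0,"wy":0,"wz":0.993},{"x":-0.598,"y":-0.368,"z":-0.072,"wx":0,"wy":0,"wz":0.993}]'

```text
t: 2.98
ee_pos: [0.5764, -0.212, 0.2995]
tool_rot: [-0.001, 0.78, 0.625, 0.001]
contact_force: [0.1, 1.1, -0.1]
gripper_width: 0.0857
```

```bash
cat > ov.py <<'E'
from h import *
import sys
o=[float(sys.argv[1]),float(sys.argv[2])];yaw=float(sys.argv[3]);tag=sys.argv[4]
cams={n:robot.read_camera(n) for n in ("scene","side","wrist")}
L=[[(-62,-265,6),(110,-265,6),(110,225,6),(-62,225,6),(-62,-265,6)],[(36,-265,18),(36,215,18),(-36,215,18)],[(-36,-265,18),(-36,-12,18)],[(-46,-230,66),(-46,75,66)],[(4,-4,34),(4,4,34)]]
for n,c in cams.items():
    f,crop={"scene":(4,(165,275,210,400)),"side":(4,(150,290,260,420)),"wrist":(1,(0,400,0,640))}[n]
    im=cv2.resize(c["image"],None,fx=f,fy=f,interpolation=2)
    cv2.imwrite(f"pics/{n}_{tag}raw.png",im[crop[0]*f:crop[1]*f,crop[2]*f:crop[3]*f])
    for l in L:
        p=proj(c,chute(o,yaw,np.array(l)/1000)); p=np.clip((p+.5)*f-.5,-9999,9999)
        cv2.polylines(im,[np.round(p).astype(int)],False,(0,255,0),1)
    cv2.imwrite(f"pics/{n}_{tag}.png",im[crop[0]*f:crop[1]*f,crop[2]*f:crop[3]*f])
s=robot.get_state();print(s["t"],s["ee_pos"],s["tool_rot"])
E
python3 ov.py .6198 -.0468 -.2247 a
```

```text
3.125 [ 0.57659924 -0.21137457  0.29947474] [-7.75086633e-04  7.79724622e-01  6.26122003e-01  3.89059124e-04]
```

View pics/wrist_a.png

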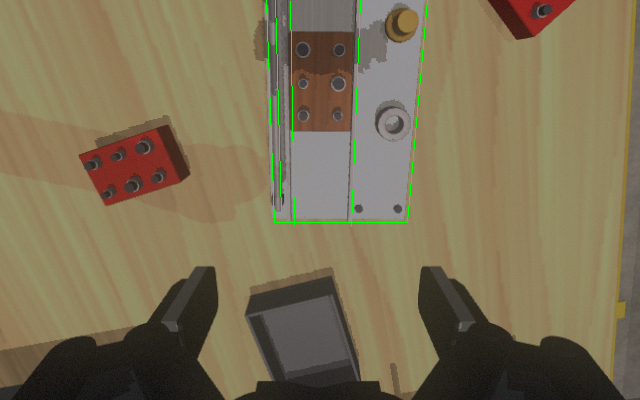

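View pics/scene_a.png

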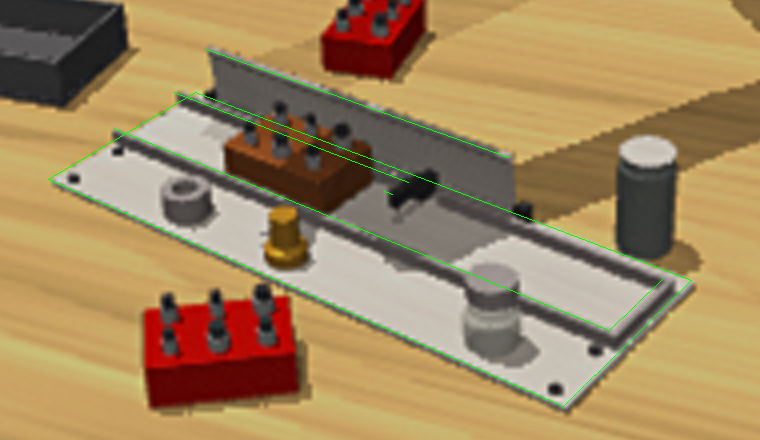

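View pics/side_a.png

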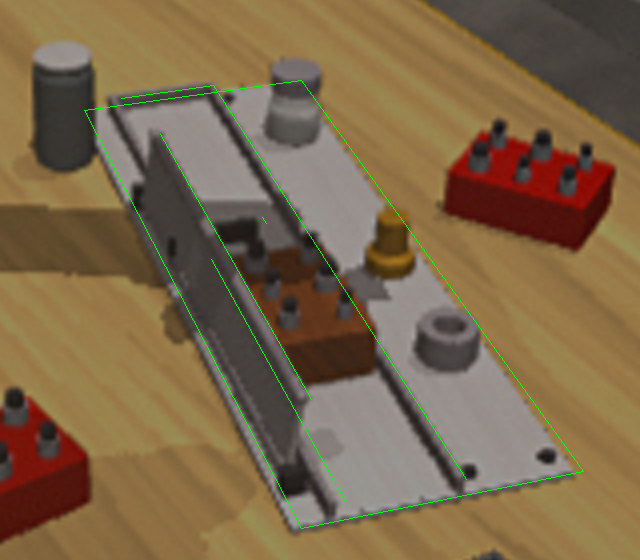

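```bash
python3 - <<'E'
from h import *
im=cv2.imread("pics/wrist_a.png");cv2.imwrite("pics/wz.png",cv2.resize(im[0:240,240:440],None,fx=2.5,fy=2.5,interpolation=2))
im=cv2.imread("pics/wrist_araw.png");cv2.imwrite("pics/wzr.png",cv2.resize(im[0:240,240:440],None,fx=2.5,fy=2.5,interpolation=2))
E
```

```text
(no output)
```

View pics/wz.png

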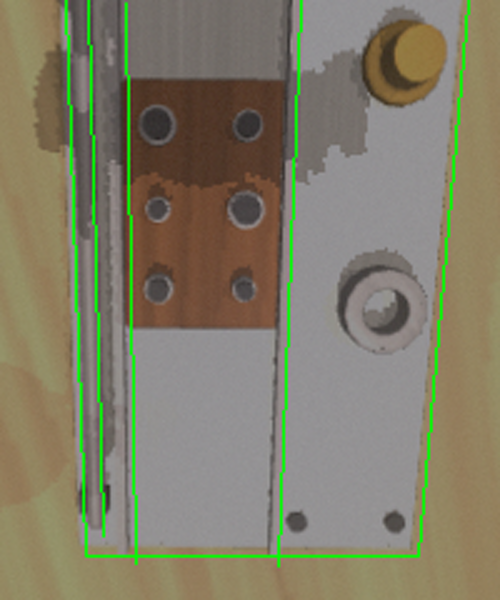

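View pics/wzr.png

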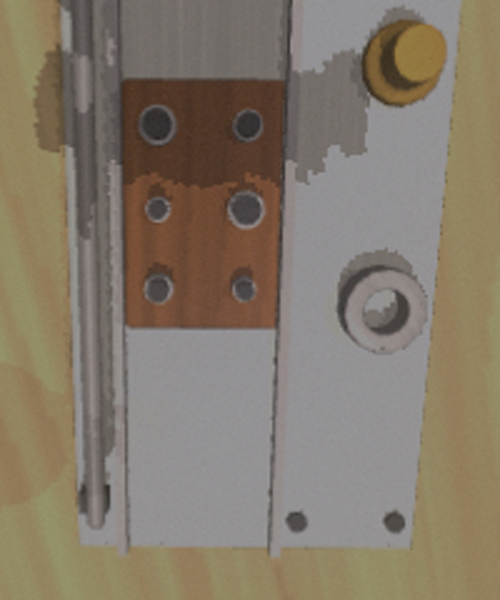

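```bash
cat > fit.py <<'E'
from h import *
from scipy.optimize import least_squares
C={n:robot.read_camera(n) for n in ("scene","side","wrist")}
F={"scene":(4,210,165),"side":(4,260,150),"wrist":(2.5,240,0)}
D=[("wrist",(-62,-265,6),(79,548)),("wrist",(110,-265,6),(411,549)),("wrist",(36,-265,18),(270,555)),("wrist",(-36,-265,18),(127,553)),("wrist",(-46,-230,68),(95,528)),
("scene",(110,-265,6),(53,181)),("scene",(110,225,6),(569,409)),("scene",(-62,225,6),(693,287)),("scene",(-46,-230,69),(210,48)),("scene",(-46,75,69),(514,154)),
("side",(-62,-265,6),(293,531)),("side",(110,-265,6),(573,477)),("side",(-46,75,69),(152,131))]
def uv(n,p): f,a,b=F[n]; return np.array([(p[0]+.5)/f-.5+a,(p[1]+.5)/f-.5+b])
def res(v,names):
    return np.concatenate([(proj(C[n],chute(v[:2],v[2],np.array(P)/1000))[0]-uv(n,p)) for n,P,p in D if n in names])
for names in (["scene","wrist","side"],["scene"],["wrist"],["side","scene"]):
    r=least_squares(res,[.62,-.047,-.2247],args=(names,),x_scale=[.01,.01,.01]); print(names,r.x.round(4)); print(r.fun.reshape(-1,2).round(1).tolist())
E
python3 fit.py
```

```text
['scene', 'wrist', 'side'] [ 0.6179 -0.0436 -0.23  ]
[[-0.1, -0.8], [0.0, 0.1], [-0.0, 0.8], [0.1, 1.1], [-0.1, -0.6], [0.1, -0.8], [-0.6, -0.7], [0.7, -1.7], [0.4, -0.7], [-0.4, -0.1], [-0.1, -1.3], [0.6, -1.8], [0.8, -0.6]]
['scene'] [ 0.6217 -0.042  -0.2285]
[[-0.2, -0.1], [-0.4, 0.3], [0.9, -0.9], [0.1, -0.1], [-0.3, 0.6]]
['wrist'] [ 0.6167 -0.0431 -0.225 ]
[[-0.1, -0.7], [0.1, -0.4], [0.0, 0.6], [0.1, 1.1], [-0.2, -0.5]]
['side', 'scene'] [ 0.6176 -0.0442 -0.2317]
[[0.1, -1.0], [-0.9, -0.8], [0.5, -1.7], [0.4, -0.9], [-0.5, -0.2], [-0.3, -1.1], [0.5, -1.5], [0.9, -0.5]]
```

```bash
python3 - <<'E'
from h import *
c=robot.read_camera("wrist"); o=[.6175,-.0435];yaw=-.228
def inv(P): 
    d=P[:2]-o; cs,s=np.cos(yaw),np.sin(yaw); return np.array([cs*d[0]+s*d[1],-s*d[0]+cs*d[1]])*1000
u=lambda x,y:((x+.5)/2.5-.5+240,(y+.5)/2.5-.5)
print("cam",inv(-c["R"].T@c["t"]),(-c["R"].T@c["t"]))
for p in [(202,328),(203,79),(126,328),(278,328)]:
    print(p,[inv(onz(c,u(*p),z)).round(1) for z in (.042,.006)])
b=robot.read_camera("scene")
S=lambda x,y:(210-.375+x/4,165-.375+y/4)
for n,p,z in [("can base c",S(645,243),0.0),("can top",S(648,150),.085),("rack top rear-left? ",S(226,143),.042),("rack top front corner",S(318,180),.042),("rack front right",S(372,148),.042),("collar",S(187,188),.03),("spacer",S(285,214),.046),("jar",S(492,275),.06)]: print(n,inv(onz(b,p,z)).round(1))
s=robot.get_state(); print("tcp",inv(s["ee_pos"]),s["ee_pos"])
for y in (-230,-180,70): print(y,chute(o,yaw,[-.033,y/1000,.042]))
E
```

```text
cam [ -2.54831278 -89.16562446] [ 0.59486355 -0.12978206  0.43108003]
(202, 328) [array([   0.2, -147.4]), array([   0.5, -152.8])]
(203, 79) [array([ -0.3, -48. ]), array([ -0.1, -44.2])]
(126, 328) [array([ -32.9, -147.7]), array([ -35.7, -153.1])]
(278, 328) [array([  33.4, -147.2]), array([  36.7, -152.5])]
can base c [-88.8 166.5]
can top [-83.9 167.8]
rack top rear-left?  [  32.9 -144. ]
rack top front corner [ 33.4 -49.3]
rack front right [-26.6 -44.5]
collar [  85.5 -137.6]
spacer [ 87.6 -35. ]
jar [ 79.8 143.9]
tcp [  -1.87186993 -175.20586311] [ 0.57607484 -0.21374851  0.29982437]
-230 [[ 0.53336719 -0.26008871  0.042     ]]
-180 [[ 0.54466867 -0.21138269  0.042     ]]
70 [[0.60117611 0.03214741 0.042     ]]
```

```bash
cat >> h.py <<'E'
O=[.6175,-.0435];YAW=-.228
def inv(P): 
    d=np.asarray(P)[...,:2]-O; cs,s=np.cos(YAW),np.sin(YAW); return np.stack([cs*d[...,0]+s*d[...,1],-s*d[...,0]+cs*d[...,1]],-1)*1000
def go(x,y,z): 
    cmd(chute(O,YAW,[x/1000,y/1000,z/1000])[0],YAW); s=robot.get_state(); print("chute",inv(s["ee_pos"]),"z",s["ee_pos"][2],"F",s["contact_force"].round(1),s["gripper_width"],robot.tip_extent)
E
python3 -c "
from h import *
go(16,-177,130)"
```

```text
pos [ 0.5761 -0.2137  0.2998] t 3.375 d [-0.0025  0.0223  0.2123] w [-0.0001 -0.0004  0.0088]
chute [  -1.87186993 -175.20586311] z 0.29982436909805127 F [0.5 0.5 0.3] 0.08548605911379036 0.011
```

step_arm --rows '[{"x":-0.0025,"y":0.022,"z":0.06,"wx":0,"wy":0,"wz":0.009},{"x":-0.0025,"y":0.022,"z":0.14,"wx":0,"wy":0,"wz":0.009},{"x":-0.0025,"y":0.022,"z":0.19,"wx":0,"wy":0,"wz":0.009},{"x":-0.0025,"y":0.022,"z":0.212,"wx":0,"wy":0,"wz":0.009},{"x":-0.0025,"y":0.022,"z":0.212,"wx":0,"wy":0,"wz":0.009},{"x":-0.0025,"y":0.022,"z":0.212,"wx":0,"wy":0,"wz":0.009}]' --jaw 0.65

```text
t: 4.12
ee_pos: [0.5939, -0.2212, 0.1323]
tool_rot: [0.002, 0.783, 0.621, 0.001]
contact_force: [-0.4, 0.5, 0.2]
gripper_width: 0.0708
```

```bash
python3 - <<'E'
from h import *
go(16,-177,130)
C={n:robot.read_camera(n) for n in ("scene","side","wrist")}
s=robot.get_state()
for n in ("scene","side"):
    c=C[n]; p=proj(c,s["ee_pos"]).round()[0].astype(int); print(n,p)
    im=cv2.resize(c["image"],None,fx=5,fy=5,interpolation=2); x,y=p*5
    cv2.imwrite(f"pics/t_{n}.png",im[max(0,y-300):y+250,max(0,x-350):x+350])
cv2.imwrite("pics/t_wrist.png",C["wrist"]["image"])
# tip heights from depth
for n in ("scene","side"):
    P=cloud(C[n]); q=np.dstack([inv(P),P[...,2]*1000])
    k=(abs(q[...,1]+177)<25)&(abs(q[...,0]-16)<75)&(q[...,2]>75)&(q[...,2]<190)
    Q=q[k]; print(n,len(Q),Q[:,2].min())
    for lo in range(int(Q[:,2].min()),int(Q[:,2].min())+50,6):
        z=Q[(Q[:,2]>=lo)&(Q[:,2]<lo+6)]
        for sg in (-1,1):
            w=z[(z[:,0]-16)*sg>0]
            if len(w): print(lo,sg,len(w),w[:,:2].min(0).round(1),w[:,:2].max(0).round(1))
E
```

```text
pos [ 0.5939 -0.2212  0.1323] t 4.125 d [ 0.0018 -0.0015  0.0029] w [ 0.0047  0.0003 -0.0022]
chute [  17.16425497 -178.42997168] z 0.1323122964154516 F [-0.4  0.5  0.2] 0.07078941494046004 0.011
scene [259 170]
side [355 207]
scene 301 127.70427008448512
127 -1 8 [ -27.3 -191.6] [ -14.7 -170. ]
127 1 5 [  58.3 -186. ] [  62.1 -168.5]
133 -1 10 [ -27.5 -185.5] [ -12.4 -168.4]
133 1 6 [  58.9 -188.5] [  64.8 -166.6]
139 -1 12 [ -32.4 -185.6] [ -14.5 -167.9]
139 1 13 [  55.2 -185.5] [  67.3 -165.6]
145 -1 13 [ -27.9 -185.3] [ -14.  -165.2]
145 1 12 [  57.6 -186.3] [  68.6 -166.8]
151 -1 13 [ -32.2 -191. ] [ -14.1 -167.4]
151 1 17 [  49.8 -185.1] [  70.  -165.4]
157 -1 14 [ -24.2 -188.8] [ -11.9 -164.2]
157 1 13 [  54.7 -186.6] [  71.4 -168. ]
163 -1 13 [ -28.6 -190.4] [ -14.9 -168.3]
163 1 9 [  58.8 -177.2] [  70.3 -163.6]
169 -1 13 [ -43.3 -188.3] [ -15.3 -164.9]
169 1 8 [  52.  -189.8] [  80.1 -164.9]
175 -1 23 [ -46.4 -190.3] [ -13.7 -164.7]
175 1 25 [  50.5 -190.9] [  86.6 -159.8]
side 506 128.6503491370137
128 -1 5 [ -25.9 -188.9] [ -20.7 -181.2]
128 1 8 [  50.8 -189.5] [  56.3 -168.8]
134 -1 12 [ -32.5 -190.5] [ -21.1 -171.4]
134 1 20 [  49.8 -191.1] [  64.8 -165.9]
140 -1 16 [ -32.6 -191.7] [ -20.2 -173.5]
140 1 19 [  50.5 -192. ] [  63.9 -166.5]
146 -1 24 [ -33.8 -192.7] [ -20.  -173.2]
146 1 20 [  50.3 -190.5] [  63.2 -167.3]
152 -1 24 [ -33.1 -190.5] [ -18.3 -172.8]
152 1 20 [  50.3 -191.7] [  64.2 -171.3]
158 -1 16 [ -33.2 -190.2] [ -19.2 -170.7]
158 1 18 [  49.9 -190. ] [  65.1 -171.2]
164 -1 16 [ -34.5 -192.6] [ -20.1 -180.4]
164 1 23 [  50.1 -190. ] [  64.1 -170.7]
170 -1 17 [ -37.5 -192.5] [ -17.7 -184.2]
170 1 22 [  51.4 -193.5] [  77.2 -170.3]
176 -1 58 [ -51.4 -193.1] [ -16.8 -167.4]
176 1 37 [  49.5 -195.8] [  81.1 -168.1]
```

View pics/t_scene.png

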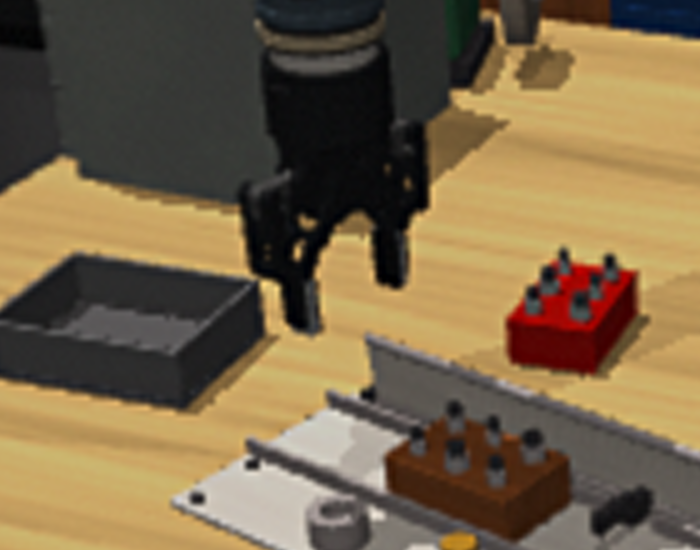

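View pics/t_side.png

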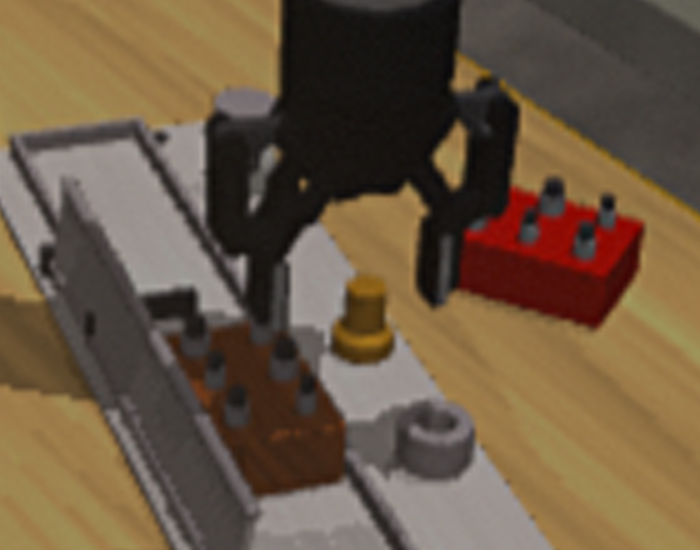

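View pics/t_wrist.png

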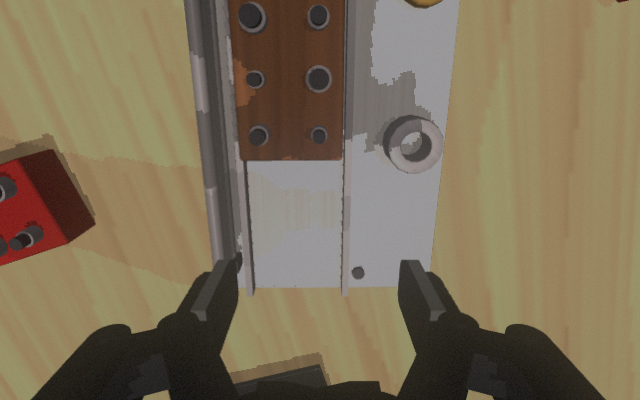

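step_arm --rows '[{"x":0.001,"y":-0.0015,"z":0.04,"wx":0,"wy":0,"wz":0},{"x":0.001,"y":-0.0015,"z":0.075,"wx":0,"wy":0,"wz":0},{"x":0.001,"y":-0.0015,"z":0.09,"wx":0,"wy":0,"wz":0},{"x":0.001,"y":-0.0015,"z":0.09,"wx":0,"wy":0,"wz":0}]'

```text
t: 4.78
ee_pos: [0.5916, -0.2195, 0.0583]
tool_rot: [-0.0, 0.783, 0.621, -0.0]
contact_force: [-0.3, 0.2, -0.1]
gripper_width: 0.0706
```

```bash
python3 - <<'E'
from h import *
go(-38,-177,34)
C={n:robot.read_camera(n) for n in ("side","wrist")}
c=C["side"]; p=proj(c,robot.get_state()["ee_pos"]).round()[0].astype(int)
im=cv2.resize(c["image"],None,fx=5,fy=5,interpolation=2); x,y=p*5
cv2.imwrite("pics/u_side.png",im[max(0,y-300):y+250,max(0,x-350):x+350])
cv2.imwrite("pics/u_wrist.png",C["wrist"]["image"])
E
```

```text
pos [ 0.5916 -0.2195  0.0583] t 4.775 d [ 0.0002 -0.0657  0.0304] w [-0.0003 -0.0001 -0.0021]
chute [  14.58081952 -177.26281934] z 0.05831258814739737 F [-0.3  0.2 -0.1] 0.07055960285077659 0.011
```

View pics/u_side.png

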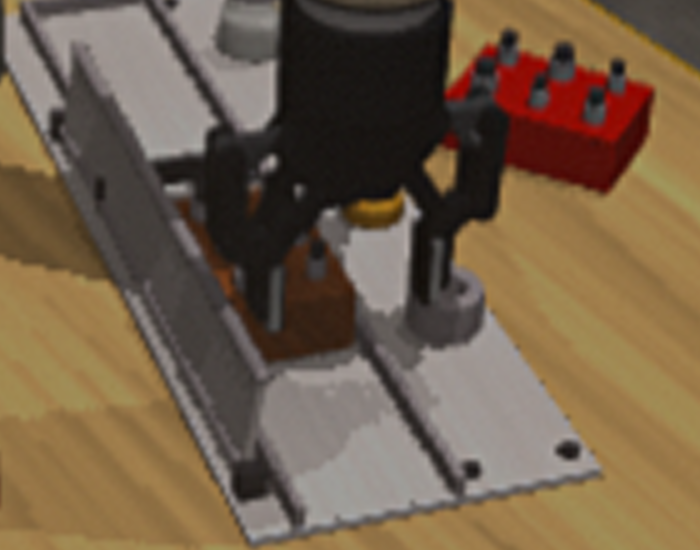

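View pics/u_wrist.png

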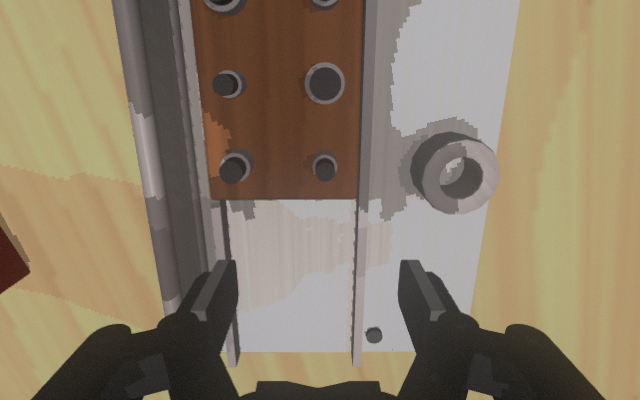

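The left fingertip (wrist pixel about (220,265)) is on the channel side of the paddle, and the hand is behind the rack's rear face (row 200). Now I'll swing the gate open.

step_arm --rows '[{"x":0,"y":-0.008,"z":0.004,"wx":0,"wy":0,"wz":0},{"x":0,"y":-0.016,"z":0.008,"wx":0,"wy":0,"wz":0},{"x":0,"y":-0.024,"z":0.012,"wx":0,"wy":0,"wz":0},{"x":0,"y":-0.032,"z":0.015,"wx":0,"wy":0,"wz":0},{"x":0,"y":-0.04,"z":0.018,"wx":0,"wy":0,"wz":0},{"x":0,"y":-0.048,"z":0.021,"wx":0,"wy":0,"wz":0},{"x":0,"y":-0.056,"z":0.024,"wx":0,"wy":0,"wz":0},{"x":0,"y":-0.062,"z":0.028,"wx":0,"wy":0,"wz":0},{"x":0,"y":-0.0655,"z":0.03,"wx":0,"wy":0,"wz":0},{"x":0,"y":-0.0655,"z":0.03,"wx":0,"wy":0,"wz":0},{"x":0,"y":-0.0655,"z":0.03,"wx":0,"wy":0,"wz":0}]'

```text
t: 6.25
ee_pos: [0.5404, -0.2075, 0.0342]
tool_rot: [-0.0, 0.783, 0.621, -0.0]
contact_force: [2.8, -1.0, 2.4]
gripper_width: 0.0702
```

```bash
cat > look.py <<'E'
from h import *
import sys
tag=sys.argv[1]
go(-38,float(sys.argv[2]),34)
C={n:robot.read_camera(n) for n in ("side","wrist","scene")}
for n in ("side","scene"):
    c=C[n]; p=proj(c,robot.get_state()["ee_pos"]).round()[0].astype(int)
    im=cv2.resize(c["image"],None,fx=5,fy=5,interpolation=2); x,y=p*5
    cv2.imwrite(f"pics/{tag}_{n}.png",im[max(0,y-300):y+250,max(0,x-350):x+350])
cv2.imwrite(f"pics/{tag}_wrist.png",C["wrist"]["image"])
E
python3 look.py v -150
```

```text
pos [ 0.5404 -0.2075  0.0342] t 6.25 d [0.0339 0.     0.0003] w [-0.0006 -0.0002 -0.0021]
chute [ -38.06022943 -177.15792722] z 0.034229265619599575 F [ 2.8 -1.   2.4] 0.07024140728103814 0.011
```

View pics/v_side.png

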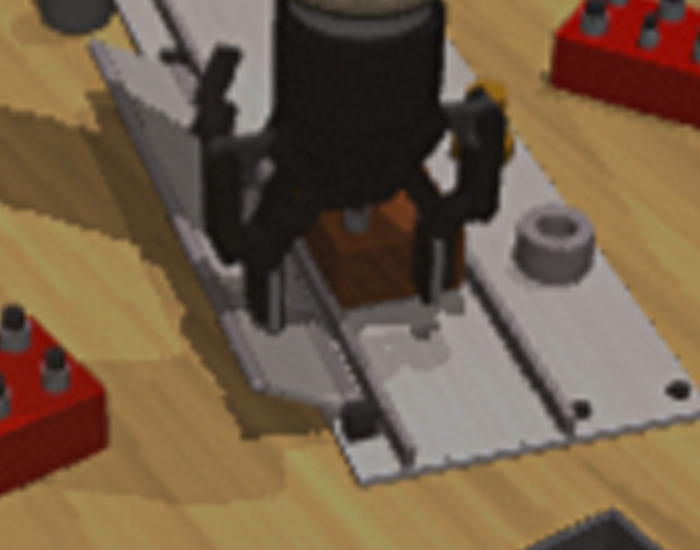

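View pics/v_wrist.png

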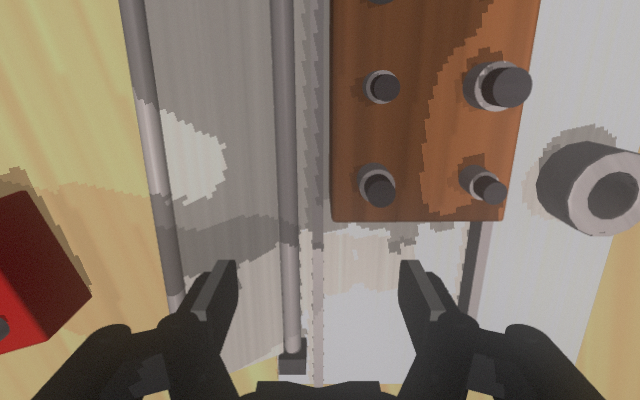

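View pics/v_scene.png

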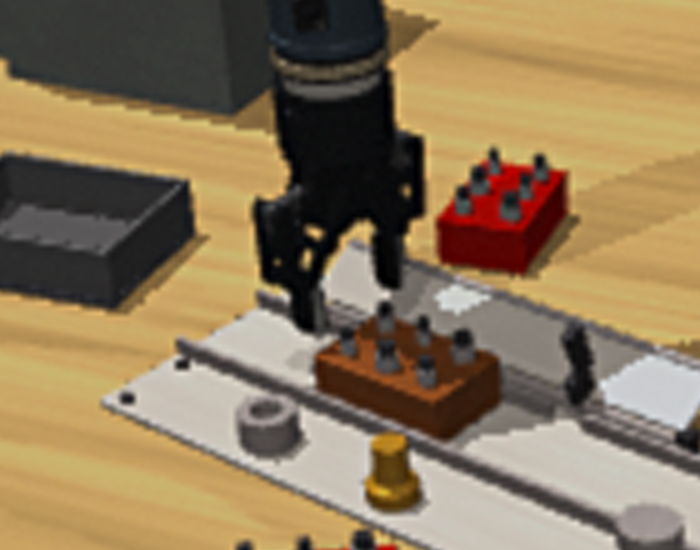

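The gate is open: the paddle is lying down, the blade stands upright at scene crop (578,360), and the finger feels about 3 to 4 N. I'll check the angle from the paddle's slope.

```bash
cat > ang.py <<'E'
from h import *
for n in ("wrist","scene"):
    c=robot.read_camera(n);P=cloud(c);q=np.dstack([inv(P),P[...,2]*1000])
    for lo,hi in ((-140,-60),(-60,60)):
        k=(q[...,1]>lo)&(q[...,1]<hi)&(q[...,0]>-92)&(q[...,0]<-68)&(q[...,2]>12)&(q[...,2]<50)&(abs(q[...,1])>12)
        if k.sum()<50: continue
        Q=q[k]; m,b=np.polyfit(Q[:,0],Q[:,2],1); th=np.arctan(-m)
        print(n,lo,k.sum(),"elev deg",np.degrees(th).round(1),"gate",(np.pi/2+np.radians(7)-th).round(3),"z at -80",(m*-80+b).round(1))
    h=cv2.cvtColor(c["image"],cv2.COLOR_BGR2HSV)
    k=(h[...,0]>4)&(h[...,0]<14)&(h[...,1]>110)&(q[...,2]>38)&(q[...,2]<46)&(abs(q[...,0])<40)
    if k.sum()>50: print("rack top", np.percentile(q[k],[1,50,99],axis=0).round(1).tolist())
E
python3 ang.py
```

```text
wrist -140 15290 elev deg 28.3 gate 1.199 z at -80 31.0
rack top [[-32.6, -142.3, 40.1], [-2.2, -101.2, 41.6], [30.9, -70.3, 43.1]]
scene -140 155 elev deg 27.1 gate 1.22 z at -80 32.1
scene -60 166 elev deg 31.7 gate 1.14 z at -80 31.9
rack top [[-30.7, -143.9, 38.5], [8.6, -90.8, 41.3], [36.9, -46.2, 45.0]]
```

step_arm --rows '[{"x":0.004,"y":-0.0015,"z":0.002,"wx":0,"wy":0,"wz":0},{"x":0.01,"y":-0.0025,"z":0.0035,"wx":0,"wy":0,"wz":0},{"x":0.015,"y":-0.0025,"z":0.004,"wx":0,"wy":0,"wz":0},{"x":0.02,"y":-0.0025,"z":0.004,"wx":0,"wy":0,"wz":0},{"x":0.025,"y":-0.0025,"z":0.004,"wx":0,"wy":0,"wz":0},{"x":0.031,"y":-0.0025,"z":0.004,"wx":0,"wy":0,"wz":0},{"x":0.038,"y":-0.0025,"z":0.004,"wx":0,"wy":0,"wz":0},{"x":0.045,"y":-0.0025,"z":0.004,"wx":0,"wy":0,"wz":0},{"x":0.052,"y":-0.0025,"z":0.004,"wx":0,"wy":0,"wz":0},{"x":0.057,"y":-0.0025,"z":0.004,"wx":0,"wy":0,"wz":0},{"x":0.06,"y":-0.0025,"z":0.004,"wx":0,"wy":0,"wz":0},{"x":0.06,"y":-0.0025,"z":0.004,"wx":0,"wy":0,"wz":0}]'

```text
t: 8.0
ee_pos: [0.5491, -0.1609, 0.0309]
tool_rot: [0.0, 0.784, 0.621, -0.001]
contact_force: [-0.6, -4.5, 2.0]
gripper_width: 0.0703
```

```bash
python3 look.py w 29; python3 ang.py
```

```text
pos [ 0.5491 -0.1609  0.0309] t 8.0 d [ 0.1985  0.0021 -0.004 ] w [-0.0005  0.0012 -0.0031]
chute [ -40.08897383 -129.82185003] z 0.030946481700646657 F [-0.6 -4.5  2. ] 0.07033027873159713 0.011
wrist -140 11775 elev deg 19.4 gate 1.354 z at -80 28.6
wrist -60 8843 elev deg 21.6 gate 1.317 z at -80 26.9
rack top [[-32.0, -114.6, 40.1], [-0.7, -59.2, 41.7], [31.4, -23.6, 43.1]]
scene -140 157 elev deg 6.5 gate 1.579 z at -80 30.4
scene -60 148 elev deg 22.0 gate 1.309 z at -80 27.7
rack top [[-29.4, -118.7, 38.1], [8.6, -61.3, 41.6], [36.9, -18.1, 45.0]]
```

View pics/w_wrist.png

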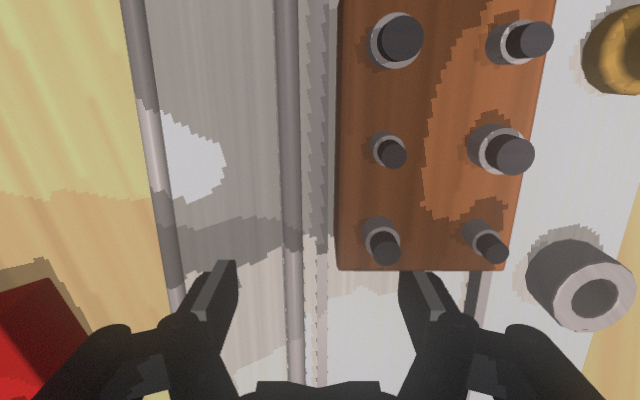

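View pics/w_scene.png

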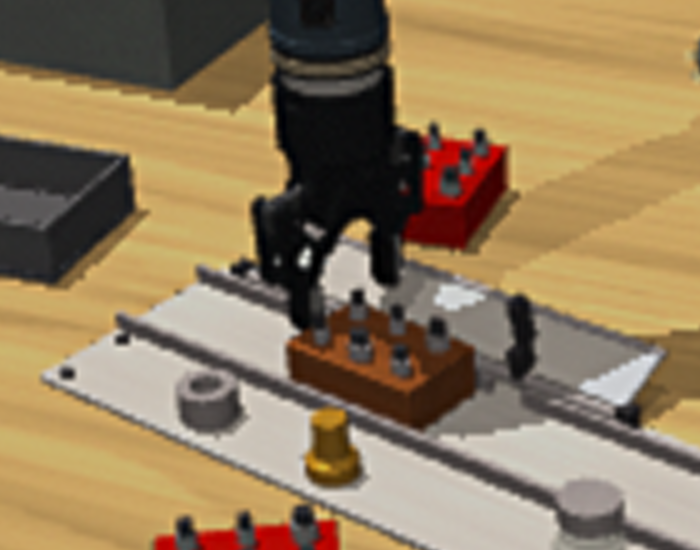

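step_arm --rows '[{"x":0.005,"y":0,"z":0,"wx":0,"wy":0,"wz":0},{"x":0.012,"y":0,"z":0,"wx":0,"wy":0,"wz":0},{"x":0.02,"y":0,"z":0,"wx":0,"wy":0,"wz":0},{"x":0.028,"y":0,"z":0,"wx":0,"wy":0,"wz":0},{"x":0.036,"y":0,"z":0,"wx":0,"wy":0,"wz":0},{"x":0.044,"y":0,"z":0,"wx":0,"wy":0,"wz":0},{"x":0.052,"y":0,"z":0,"wx":0,"wy":0,"wz":0},{"x":0.06,"y":0,"z":0,"wx":0,"wy":0,"wz":0},{"x":0.068,"y":0,"z":0,"wx":0,"wy":0,"wz":0},{"x":0.076,"y":0,"z":0,"wx":0,"wy":0,"wz":0},{"x":0.084,"y":0,"z":0,"wx":0,"wy":0,"wz":0},{"x":0.092,"y":0,"z":0,"wx":0,"wy":0,"wz":0},{"x":0.098,"y":0,"z":0,"wx":0,"wy":0,"wz":0},{"x":0.102,"y":0,"z":0,"wx":0,"wy":0,"wz":0},{"x":0.102,"y":0,"z":0,"wx":0,"wy":0,"wz":0}]'

```text
t: 10.12
ee_pos: [0.5676, -0.0813, 0.031]
tool_rot: [-0.0, 0.784, 0.621, -0.0]
contact_force: [0.0, -5.3, 1.6]
gripper_width: 0.0703
```

```bash
python3 look.py x 29; python3 ang.py
```

```text
pos [ 0.5676 -0.0813  0.031 ] t 10.125 d [ 0.0964  0.0023 -0.0039] w [-0.0009  0.0008 -0.0028]
chute [-40.0298883  -48.11027076] z 0.03097028285344159 F [ 0.  -5.3  1.6] 0.07033386663791112 0.011
wrist -140 2969 elev deg 22.2 gate 1.306 z at -80 27.0
wrist -60 16339 elev deg 19.8 gate 1.347 z at -80 28.1
rack top [[-30.7, -33.0, 40.1], [0.7, 22.4, 41.7], [32.8, 58.2, 43.1]]
scene -140 65 elev deg 19.4 gate 1.354 z at -80 27.8
scene -60 164 elev deg 4.3 gate 1.617 z at -80 30.3
rack top [[-27.6, -34.9, 38.2], [10.3, 18.7, 41.5], [37.6, 62.6, 45.0]]
```

View pics/x_wrist.png

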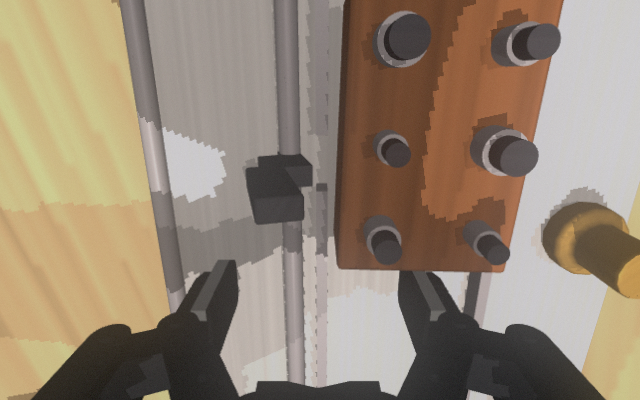

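View pics/x_scene.png

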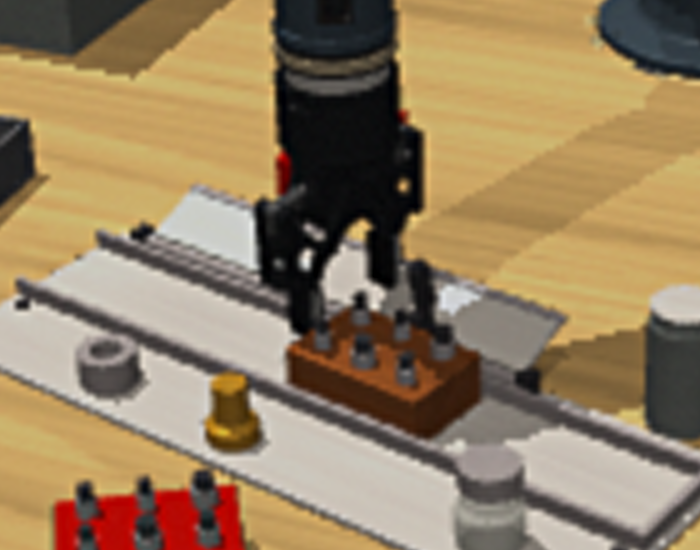

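step_arm --rows '[{"x":0.005,"y":0,"z":0,"wx":0,"wy":0,"wz":0},{"x":0.012,"y":0,"z":0,"wx":0,"wy":0,"wz":0},{"x":0.02,"y":0,"z":0,"wx":0,"wy":0,"wz":0},{"x":0.028,"y":0,"z":0,"wx":0,"wy":0,"wz":0},{"x":0.036,"y":0,"z":0,"wx":0,"wy":0,"wz":0},{"x":0.044,"y":0,"z":0,"wx":0,"wy":0,"wz":0},{"x":0.052,"y":0,"z":0,"wx":0,"wy":0,"wz":0},{"x":0.06,"y":0,"z":0,"wx":0,"wy":0,"wz":0},{"x":0.068,"y":0,"z":0,"wx":0,"wy":0,"wz":0},{"x":0.076,"y":0,"z":0,"wx":0,"wy":0,"wz":0},{"x":0.084,"y":0,"z":0,"wx":0,"wy":0,"wz":0},{"x":0.09,"y":0,"z":0,"wx":0,"wy":0,"wz":0},{"x":0.095,"y":0,"z":0,"wx":0,"wy":0,"wz":0},{"x":0.097,"y":0,"z":0,"wx":0,"wy":0,"wz":0},{"x":0.097,"y":0,"z":0,"wx":0,"wy":0,"wz":0}]'

```text
t: 12.25
ee_pos: [0.5852, -0.006, 0.031]
tool_rot: [-0.0, 0.784, 0.621, -0.001]
contact_force: [0.5, -5.5, 3.2]
gripper_width: 0.0703
```

```bash
python3 look.py y 25; python3 ang.py
```

```text
pos [ 0.5852 -0.006   0.031 ] t 12.25 d [-0.0053  0.0024 -0.0038] w [-0.0011  0.0011 -0.003 ]
chute [-39.93536786  29.20649172] z 0.03097543201267065 F [ 0.5 -5.5  3.2] 0.07026097751940918 0.011
wrist -60 6690 elev deg 22.0 gate 1.309 z at -80 30.0
rack top [[-30.6, 44.4, 40.1], [0.7, 99.9, 41.7], [32.8, 135.5, 43.1]]
scene -140 116 elev deg 20.8 gate 1.33 z at -80 28.1
scene -60 112 elev deg 3.4 gate 1.634 z at -80 31.3
rack top [[-26.1, 41.5, 38.2], [9.3, 96.0, 41.4], [38.2, 139.5, 44.4]]
```

View pics/y_wrist.png

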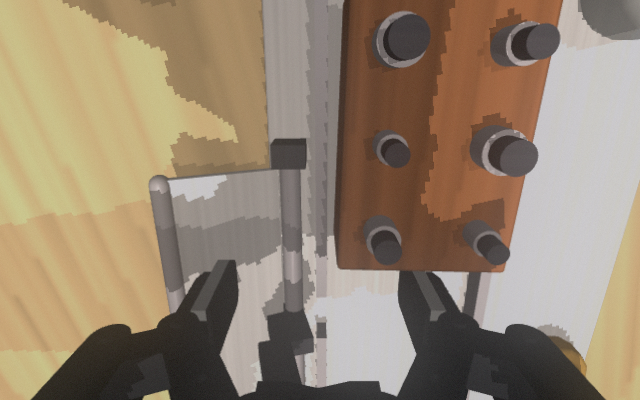

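View pics/y_scene.png

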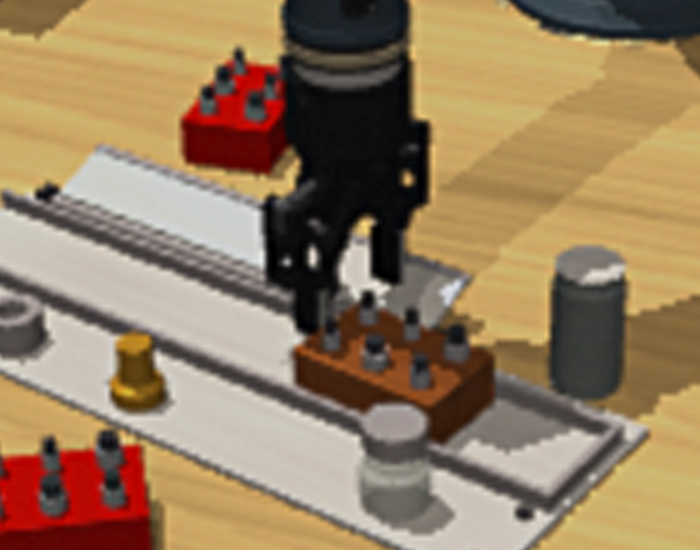

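View pics/y_side.png

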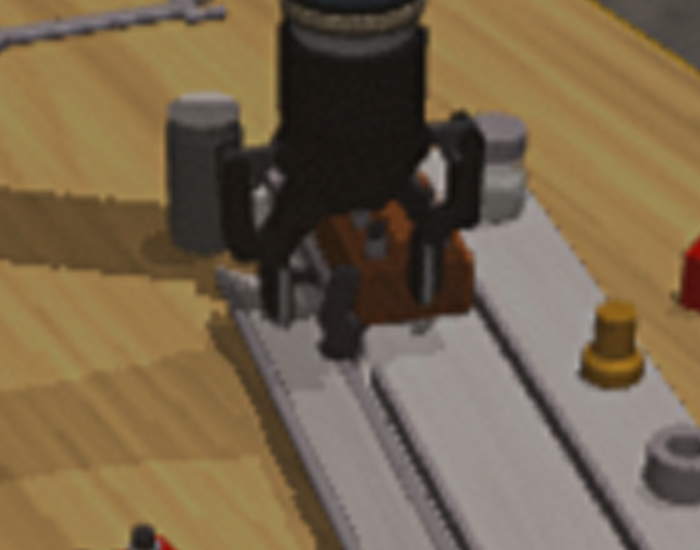

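The rack's rear is about 41 mm past the gate line. I'll back off 3 mm and lift straight up to let the gate go.

step_arm --rows '[{"x":-0.004,"y":0,"z":0,"wx":0,"wy":0,"wz":0},{"x":-0.004,"y":0,"z":0,"wx":0,"wy":0,"wz":0},{"x":-0.004,"y":0,"z":-0.02,"wx":0,"wy":0,"wz":0},{"x":-0.004,"y":0,"z":-0.05,"wx":0,"wy":0,"wz":0},{"x":-0.004,"y":0,"z":-0.09,"wx":0,"wy":0,"wz":0},{"x":-0.004,"y":0,"z":-0.14,"wx":0,"wy":0,"wz":0},{"x":-0.004,"y":0,"z":-0.2,"wx":0,"wy":0,"wz":0},{"x":-0.004,"y":0,"z":-0.25,"wx":0,"wy":0,"wz":0},{"x":-0.004,"y":0,"z":-0.25,"wx":0,"wy":0,"wz":0},{"x":-0.004,"y":0,"z":-0.25,"wx":0,"wy":0,"wz":0},{"x":-0.004,"y":0,"z":-0.25,"wx":0,"wy":0,"wz":0}]'

```text
t: 13.88
ee_pos: [0.5839, -0.0082, 0.2296]
tool_rot: [-0.001, 0.783, 0.622, -0.001]
contact_force: [-1.3, -0.1, -0.5]
gripper_width: 0.0706
```

```bash
python3 look.py z 25; python3 ang.py;  python3 ov.py .6175 -.0435 -.228 fin
```

```text
pos [ 0.5839 -0.0082  0.2296] t 13.875 d [-0.002   0.0042  0.2445] w [-0.0042  0.0012 -0.0019]
chute [-40.74664952  26.78584669] z 0.22961499754549325 F [-1.3 -0.1 -0.5] 0.07058157153234348 0.011
rack top [[-31.0, 43.6, 40.0], [0.6, 96.3, 41.7], [33.0, 139.5, 43.3]]
rack top [[-26.8, 42.1, 38.3], [10.3, 96.1, 41.5], [38.6, 139.8, 44.4]]
14.275 [ 0.58500598 -0.00850622  0.2308604 ] [-9.02916082e-05  7.83515488e-01  6.21372219e-01 -1.90765167e-04]
```

View pics/scene_finraw.png

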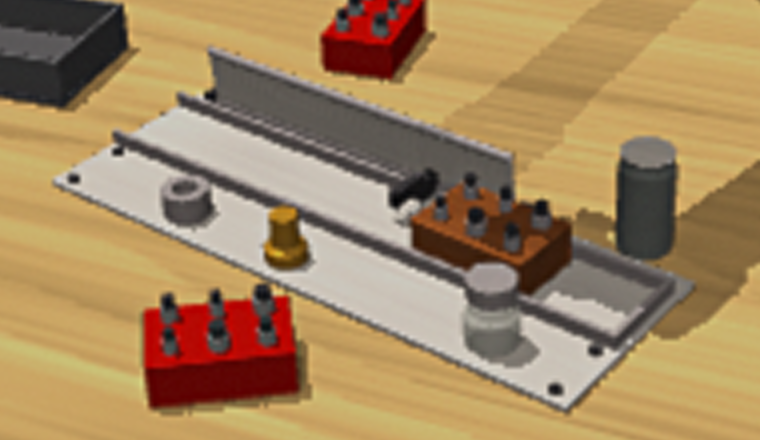

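View pics/side_finraw.png

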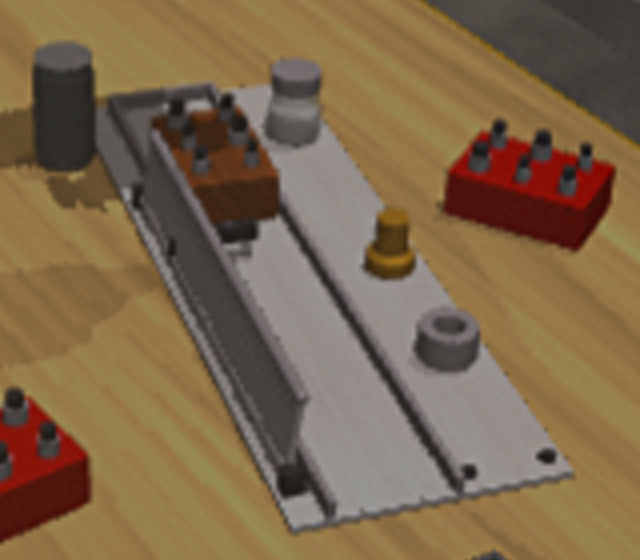

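View pics/z_wrist.png

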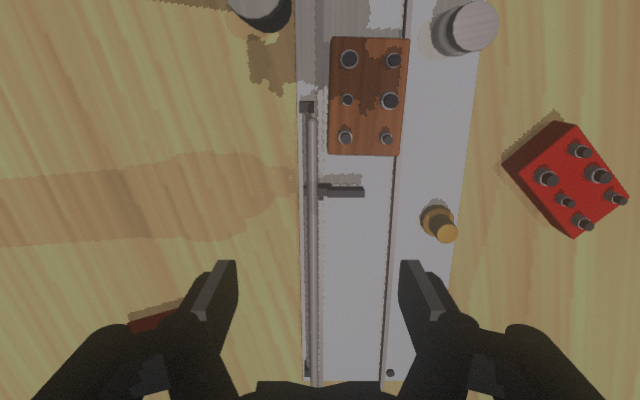

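The gate is shut again: the paddle and blade sit at their starting pixels, with the blade at scene crop (413,188). The rack lies flat past the gate at y ≈ 91 mm, the bystanders haven't moved, and the hand is clear. Handing in.

```bash
python3 -c "
from cell import robot
print(robot.sign_off())"
```

```text
the job is handed in; nothing more can be done
None
```

I held the sprung gate open with one fingertip on the paddle, and the other fingertip of the same hand pushed the brown rack along the chute. Once the whole rack was past, I backed off 3 mm and lifted straight up, and the gate dropped shut behind it. The job is handed in; the last clock reading before that was about 14.3 s.

**Gate:** it was at about 1.2 rad before the push. I lowered the hand slightly to gain margin, and it then held about 1.31–1.35 rad throughout. In the last pictures the paddle and blade are back at their starting pixels.

**Rack:** its rear face is about 41 mm past the gate line, with its centre at y ≈ 91 mm. It lies flat and within about 1 mm of the centre line. I saw no sign of the gate touching it.

**Bystanders:** the oil can, jar, collar and spacer show no movement in the last pictures. I did not measure the wrench, cup and bolt tray at the end, but the hand never went near them on the bench.

**Checks that disagreed:**
- The cameras differ by 2–5 mm on the chute's position, so I used a compromise. The scene camera puts the rack's x a few millimetres higher than the wrist camera, and I trusted the wrist camera because it was closer.
- Three gate angles from the scene camera (about 1.6 rad) are past the gate's 1.4 rad stop. I took those as spoiled by the hand blocking the view and ignored them.

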